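Gauge a lamp-post tube with the probe rod

TASK

First swing the red-knobbed range lever of the blue gauge unit straight up to its green mark and leave it there. Then take the probe rod by its red grip from the rack and lower it through the brass guide bushing into the tube sample clamped below, without touching bushing or tube. Finish while still holding the rod in the gripper, motionless, upright and centred in the bore, with the bushing's top face level with the rod's yellow band; do not disturb the other things on the bench.

Things in the scene. Friction and masses are not known exactly. Their poses are not given: they have to be found in the camera images.
- range_lever (a joint): angle of the range lever in rad: 0 = straight up at the green mark, negative = leaning towards the gauge unit's -x side (how it starts), positive = towards its +x side; range -0.9 to 0.9. A stiff friction hinge (about 0.08 N m, some 1 N at the knob): it stays where it is left, no spring
- lever_knob (a point): centre of the lever's red ball knob, 26 mm in diameter, 85 mm from the hinge axis on an 8 mm steel arm; it can be pinched from above with the fingers on its unit's +y and -y sides
- lever_pivot (a point): point on the lever's hinge axis in the lever's plane of swing, 45 mm above the bench; the hinge axis is the gauge unit's y axis
- gauge_unit: fixed gauge unit, blue box 130 x 90 x 45 mm (x, y, z) with a white round dial disc (radius 48 mm about the hinge axis, 10 to 16 mm to +y of the lever's plane) carrying a wide green mark at the top and black marks on either side; the lever swings in its x-z plane. Origin: centre of its underside, z up
- probe: loose probe rod, 160 mm long, about 0.15 kg, hanging upright in the rack: steel rod 10 mm in diameter from the tip up to 110 mm, steel flange 30 mm across from 110 to 116 mm, round red grip 24 mm in diameter from 116 to 160 mm. Origin: at the tip (lower end), z runs up along the rod. It is not fastened; at the start the flange rests on the rack's top
- probe_tip (a point): the lower end of the rod, on its axis
- probe_band (a point): centre of the rod's yellow band, on its axis, 70 mm above the tip; the band is 14 mm tall
- rack: fixed rack: grey stand on a 100 x 100 mm dark base with a black top plate 60 x 90 mm, top at 120 mm above the bench; the rod hangs in its vertical 18 mm hole, which goes through the middle of the top plate, and is lifted out straight up (the tip leaves the plate after 110 mm). Origin: centre of its underside
- fixture: fixed gauging fixture: dark base 150 x 120 x 10 mm, on it an aluminium tube sample (60 mm outside, 52 mm inside, top at 55 mm), above it a blue plate 80 x 130 mm (65 to 75 mm above the bench) on two posts at +-y, and on the plate a brass bushing 42 mm across. Origin: centre of its underside, z up
- bore_top (a point): centre of the bushing's top face, 95 mm above the bench. The vertical bore below is 24 mm in diameter and 30 mm deep and opens above the tube, on the same axis; the fixture's base plate lies 85 mm below this point
- hammer: bystander: steel hammer, about 0.3 m long; leave alone
- coupling_a: bystander: dark steel pipe coupling (ring), 60 mm across, 55 mm tall; leave alone
- coupling_b: bystander: second dark steel pipe coupling, same size; leave alone
- tape: bystander: white pocket measuring tape, 65 x 35 x 62 mm; leave alone
- spray_can: bystander: green spray can, 54 mm across, 150 mm tall; leave alone
- bolt_tray: bystander: orange open tray of bolts, 120 x 90 x 40 mm; leave alone

How it is judged:
By the outcome, as a careful person would: the job done as asked, in the order asked, and still so for the second after the job is handed in, while the arm keeps its last pose, push and grip.
It also fails if it takes over 64 s, if anything falls off the work surface, if the arm or the gripper's body presses on something with over 40 N, if the wrist force passes 120 N, or if a joint passes its speed limit or range.

ROBOT

A 7-joint arm with a two-finger parallel gripper is mounted at the origin on the work surface. World frame = base frame: x ahead of the robot, y to its left, z up, the work surface at z = 0. Lengths are in m, angles in rad, forces in N, time in s.
With the tool pointing down it reaches from about 0.4 to 0.85 m from the base axis. Payload 10.4 kg.
Tool frame: the origin (TCP) lies midway between the tips of the shut fingers; the grasp point (between the pads) lies 19 mm behind it (manip.hold_point_z is the distance from the TCP to the grasp point, in m); z points along the fingers, y is the line along which they close (so a half turn about z gives the same grasp; the last joint's range is limited). The gripper opens to 85 mm and grips with 20 to 120 N. Pads are 22 mm wide; open, the fingers measure 114 mm over their backs; the gripper's body (76 mm by 85 mm) begins 54 mm behind the grasp point. The pads swing forward as they close: fully open they stand 13 mm farther back than shut.
Start: joints at [1.103, 0.332, -0.065, 1.46, 0.022, 1.35, -0.088], TCP at [0.269, -0.564, 0.231] pointing down, gripper open.
Joint ranges: [-2.6, 2.6], [-0.5, 2.12], [-1.47, 1.34], [0.16, 2.42], [-1.27, 4.41], [0.06, 2.06], [-2.6, 2.6]. Speed limits (rad/s): [2.22, 2.22, 2.79, 2.79, 3.14, 3.14, 3.14].

INTERFACE

Orientations are given as a unit quaternion [x, y, z, w].
In Python, from workcell import manip, eyes, job gives the robot as it stands.
- The arm moves only by the shell command python3 -m crank 'ROWS' [FORCE]. ROWS is JSON, a list that holds one entry, the list of rows, each a list of 7 numbers: the finger opening in cm, from 0 to 8.54, then the shift along the world's x, y, z in cm, then the turn, a rotation vector about the world's x, y, z in degrees. In form: [[[hand, x, y, z, ax, ay, az], ...]]. A call has 1 to 20 rows; each row shifts and turns the commanded pose from where the row before left it; what a row does not reach is not made up. A row lasts 1/8 s, in which the tool goes at most 62.5 mm and 10.7 degrees, less where a joint would pass 70% of its speed; a pose out of reach is approached as far as the arm can. A call with a gripper value outside its range is refused whole. The fingers move at their own pace and stop on an object; FORCE is the grip in N (left out, the last holds). Time passes only in rows, so rows that do not move let the fingers close. It gives the time, the measured TCP pose, the force, the opening and the grip force at its end, in the units of the state.
- manip.get_obs(): the state, without advancing time (a new reading comes with each control period).
- eyes.camera(name): name is "scene" or "top" or "wrist"; returns (picture, depth): 384x512x3 uint8, red, green, blue; 384x512 float32, m along the optical axis (not along the pixel's ray), 0 where there is no reading.
- eyes.camera_params(name): a dict with "fx", "fy", "cx", "cy" (pixels), "dist" ([k1, k2, p1, p2, k3] as OpenCV has them; the pictures are not rectified), "world_from_camera" (4x4, takes a point from camera to world coordinates); the wrist camera has in their place "hand_eye" (4x4, takes a point from camera to tool coordinates, whose origin is the TCP and whose axes are the flange's). Camera axes: x right, y down, z forward; pixel columns grow to the right and rows downward; lengths in m; the calibration is good to about 2 mm. A picture is of the moment at which its call begins: read the wrist's pose just before it. camera_params takes no time and is no camera call.
- job.hand_in(): hands the job in; it is judged then, once.
The state is a dict: "clock": time; "joint_pos": joint angles; "joint_velocities": joint speeds; "tau": joint torques, N m; "position": TCP position; "ee_rot": TCP orientation; "ft_force": force on the tool from outside, world axes, zero at the start; "torque": the same for the moment, N m; "grip_width": opening from 0.0 (shut) to 1.0 (fully open); "grasp_force": force on a finger pad.
Only numpy, scipy, OpenCV 4.12 (cv2) and the standard library are available. Lean on these libraries where they do the work, as an engineer would, in place of code of your own. Each camera call takes 0.05 s, during which the arm holds its last target. There are 200 camera calls.

## Working session

There is one attempt and no reset: what is moved stays moved. The work goes in short steps, Python scripts to look and compute and a shell command to move; the robot and the scene stay as the last step left them, time stands still between calls to the robot, and variables do not carry over. Pictures are saved under pics/ and viewed, at most 10 in all, crops included, and the job is handed in when it is done.

```bash
mkdir -p pics; cat > h.py <<'E'
import numpy as np, cv2
from scipy.spatial.transform import Rotation as R
from workcell import manip, eyes, job
def grab(n):
    o=manip.get_obs(); im,d=eyes.camera(n); p=eyes.camera_params(n)
    K=np.array([[p['fx'],0,p['cx']],[0,p['fy'],p['cy']],[0,0,1]]); D=np.array(p['dist'],float)
    if n=='wrist':
        T=np.eye(4);T[:3,:3]=R.from_quat(o['ee_rot']).as_matrix();T[:3,3]=o['position'];W=T@np.array(p['hand_eye'])
    else: W=np.array(p['world_from_camera'])
    h,w=d.shape
    g=np.stack(np.meshgrid(np.arange(w),np.arange(h)),-1).reshape(-1,1,2).astype(float)
    u=cv2.undistortPoints(g,K,D).reshape(h,w,2)
    ray=np.concatenate([u,np.ones((h,w,1))],-1)@W[:3,:3].T
    P=ray*d[...,None]+W[:3,3]
    P[d==0]=np.nan
    return im,d,P,ray,W,K,D
def atz(ray,W,c,r,z):
    v=ray[int(r),int(c)]; return W[:3,3]+v*(z-W[2,3])/v[2]
def save(im,n): cv2.imwrite('pics/'+n,im[...,::-1])
E
python3 - <<'E'
from h import *
a=grab('top');b=grab('scene')
np.savez('t.npz',im=a[0],P=a[2],ray=a[3],W=a[4]);np.savez('s.npz',im=b[0],P=b[2],ray=b[3],W=b[4])
save(a[0],'top.png');save(b[0],'scene.png')
o=manip.get_obs();print(o['clock'],o['position'],o['ee_rot'],o['ft_force'],manip.hold_point_z,a[4][:3,3],b[4][:3,3])
E
```

```text
0.1 [ 0.26879124 -0.56387185  0.23062078] [ 9.75370630e-01  2.20571399e-01 -1.50823664e-04 -6.07029612e-04] [-0.19349132  0.20268497 -0.88003225] 0.0187 [0.41921974 0.0127716  1.38515521] [1.27552811 0.65166725 0.99609938]
```

View pics/top.png

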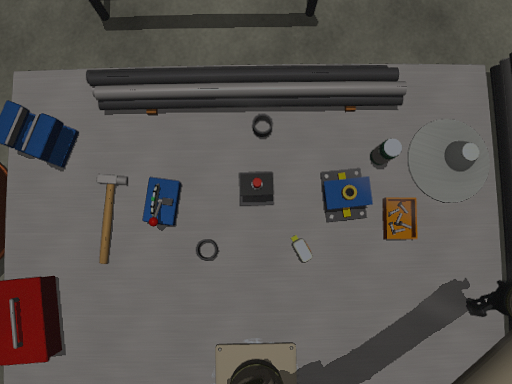

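View pics/scene.png

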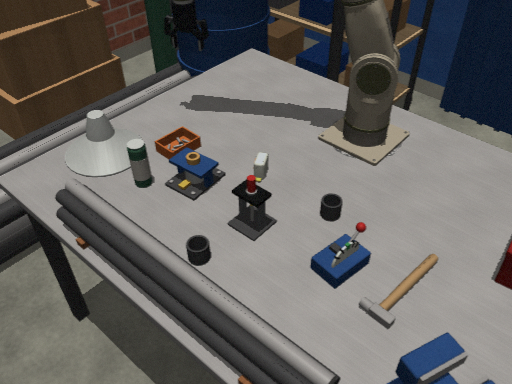

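The top view shows the gauge unit at (162,202) with its knob at (153,222). The rack with the red grip is at (257,186) and the fixture's bushing at (349,192). Next I'll segment these and turn them into world positions.

```bash
python3 - <<'E'
from h import *
def sel(P,m,lab):
    q=P[m];q=q[~np.isnan(q[:,0])]
    print(lab,len(q),'med',np.round(np.median(q,0),4),'min',np.round(q.min(0),3),'max',np.round(q.max(0),3)); return q
for f in 'ts':
    z=np.load(f+'.npz');im=z['im'].astype(int);P=z['P'];W=z['W']
    r,g,b=im[...,0],im[...,1],im[...,2];X,Y,Z=P[...,0],P[...,1],P[...,2]
    blue=(b>r*1.8)&(b>g*1.3)&(b>50);red=(r>110)&(g<60)&(b<60)
    if f=='s': print('desk z',np.nanmedian(Z[(X>.3)&(X<.7)&(abs(Y)<.5)]))
    for lab,m in [('gauge',blue&(abs(Z-.045)<.006)&(Y>.15)&(Y<.45)&(X>.3)&(X<.7)),('plate',blue&(abs(Z-.075)<.006)&(Y<-.1)&(Y>-.5)&(X>.3)&(X<.7))]:
        q=sel(P,m,f+lab); rc=cv2.minAreaRect((q[:,:2]*1000).astype(np.float32));print('  rect mm',rc)
    sel(P,red&(Y>.15)&(Y<.45)&(X>.3)&(X<.7)&(Z>.05),f+'knob')
    sel(P,red&(abs(Y)<.15)&(X>.3)&(X<.75)&(Z>.1),f+'grip')
    q=sel(P,red&(abs(Y)<.15)&(X>.3)&(X<.75)&(Z>.155),f+'griptop')
    m=(abs(Z-.12)<.006)&(abs(Y)<.15)&(X>.4)&(X<.75)&(r<70);q=sel(P,m,f+'racktop');print('  rect',cv2.minAreaRect((q[:,:2]*1000).astype(np.float32)))
    m=(abs(Z-.095)<.006)&(Y<-.1)&(Y>-.4)&(X>.4)&(X<.7)&(r>b+30);q=sel(P,m,f+'bush');print('  circ',cv2.minEnclosingCircle((q[:,:2]*1000).astype(np.float32)))
z=np.load('t.npz');im=z['im'];a=cv2.resize(im[165:240,135:190],None,fx=7,fy=7,interpolation=2);b=np.load('s.npz')['im'][210:290,300:380];b=cv2.resize(b,None,fx=5,fy=5,interpolation=2)
c=np.zeros((525,790,3),np.uint8);c[:,:385]=a;c[:400,388:788]=b;save(c,'c1.png')
E
```

```text
tgauge 948 med [0.5407 0.2544 0.0455] min [0.463 0.21  0.039] max [0.599 0.315 0.051]
  rect mm ((530.6224365234375, 263.4756164550781), (89.2140121459961, 126.88703155517578), 81.0201644897461)
tplate 1013 med [ 0.5407 -0.2619  0.0756] min [ 0.5   -0.335  0.069] max [ 0.586 -0.201  0.081]
  rect mm ((542.521728515625, -268.261474609375), (78.71231842041016, 130.4645233154297), 4.831730842590332)
tknob 26 med [0.4699 0.2734 0.1144] min [0.465 0.266 0.108] max [0.476 0.28  0.124]
tgrip 52 med [ 0.5651 -0.0111  0.1703] min [ 0.556 -0.019  0.167] max [ 0.576 -0.001  0.176]
tgriptop 52 med [ 0.5651 -0.0111  0.1703] min [ 0.556 -0.019  0.167] max [ 0.576 -0.001  0.176]
tracktop 622 med [ 0.565  -0.0072  0.1206] min [ 0.536 -0.055  0.114] max [0.596 0.034 0.126]
  rect ((565.9658813476562, -10.591423034667969), (89.44772338867188, 60.32503128051758), 89.56182098388672)
tbush 112 med [ 0.5418 -0.2677  0.0948] min [ 0.523 -0.288  0.089] max [ 0.562 -0.248  0.1  ]
  circ ((542.522216796875, -268.072998046875), 20.538549423217773)
desk z -4.257637863269714e-06
sgauge 918 med [0.5498 0.2778 0.0
[... 296 characters left out ...]
327453613281), (83.47178649902344, 135.9588165283203), 4.999027252197266)
sknob 45 med [0.4728 0.2751 0.1115] min [0.461 0.262 0.105] max [0.48  0.285 0.117]
sgrip 39 med [ 0.5658 -0.0097  0.1687] min [ 0.554 -0.023  0.164] max [0.575 0.002 0.172]
sgriptop 39 med [ 0.5658 -0.0097  0.1687] min [ 0.554 -0.023  0.164] max [0.575 0.002 0.172]
sracktop 429 med [0.5725 0.0014 0.1186] min [ 0.531 -0.059  0.114] max [0.596 0.037 0.126]
  rect ((564.60986328125, -10.46804428100586), (63.685585021972656, 94.80986022949219), 2.7735908031463623)
sbush 84 med [ 0.5411 -0.2663  0.0929] min [ 0.518 -0.29   0.089] max [ 0.562 -0.244  0.099]
  circ ((540.022705078125, -267.5522155761719), 24.147960662841797)
```

View pics/c1.png

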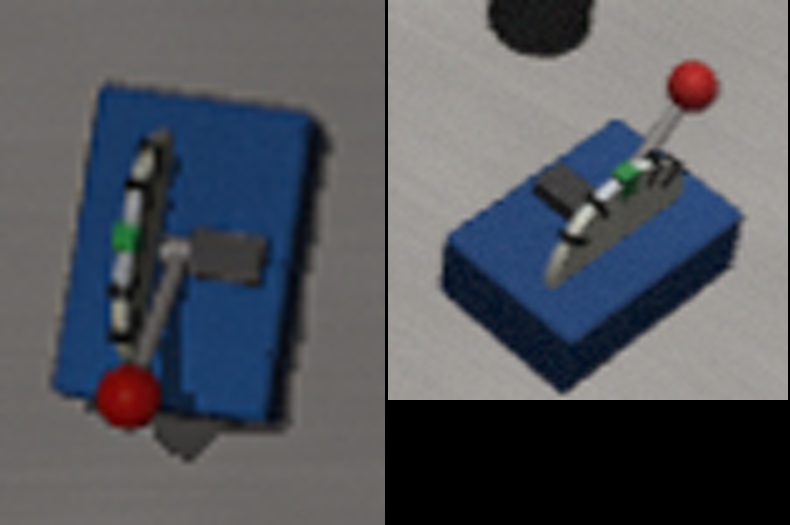

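The knob centre is about (0.470, 0.274, 0.104) and the pivot about (0.531, 0.264). The unit's x axis is yawed by -9°. I'll move over the knob with the tool's y axis at 81°.

```bash
python3 -m crank '[[[8.5,2.5,4.2,1.2,0,0,7.3],[8.5,2.5,4.2,1.2,0,0,7.3],[8.5,2.5,4.2,1.2,0,0,7.3],[8.5,2.5,4.2,1.2,0,0,7.3],[8.5,2.5,4.2,1.2,0,0,7.3],[8.5,2.5,4.2,1.2,0,0,7.3],[8.5,2.5,4.2,1.2,0,0,7.3],[8.5,2.5,4.2,1.2,0,0,7.3],[8.5,2.5,4.2,1.2,0,0,7.3],[8.5,2.5,4.2,1.2,0,0,7.3],[8.5,-0.5,4.2,-0.5,0,0,7.3],[8.5,-0.5,4.2,-0.5,0,0,7.3],[8.5,-0.5,4.2,-0.5,0,0,7.3],[8.5,-0.5,4.2,-0.5,0,0,7.3],[8.5,-0.5,4.2,-0.5,0,0,7.3],[8.5,-0.5,4.2,-0.5,0,0,7.3],[8.5,-0.5,4.2,-0.5,0,0,7.3],[8.5,-0.5,4.2,-0.5,0,0,7.3],[8.5,-0.5,4.2,-0.5,0,0,7.3],[8.5,-0.5,4.2,-0.5,0,0,7.3]]]' 30
cat > st.py <<'E'
from h import *
def st():
    o=manip.get_obs();M=R.from_quat(o['ee_rot']).as_matrix()
    print('t',round(o['clock'],2),'pos',np.round(o['position'],4),'yaxis az',round(np.degrees(np.arctan2(M[1,1],M[0,1])),2),'tilt z',np.round(M[:,2],4),'F',np.round(o['ft_force'],1),'w',round(o['grip_width'],3),'gf',o['grasp_force'],'j',np.round(o['joint_pos'],2))
if __name__=='__main__': st()
E
python3 - <<'E'
from st import *
st()
im,d,P,ray,W,K,D=grab('wrist');save(im,'w1.png')
i=im.astype(int);red=(i[...,0]>110)&(i[...,1]<60)&(i[...,2]<60)&(P[...,2]>.08)
q=P[red];q=q[~np.isnan(q[:,0])];print(len(q),np.median(q,0),q.min(0),q.max(0))
f=lambda c:np.linalg.norm(q-c,axis=1)-.013
from scipy.optimize import least_squares
print(least_squares(f,np.median(q,0)-[0,0,.01],loss='soft_l1',f_scale=.001).x)
E
```

```text
clock: 2.6
position: [0.4686, 0.2769, 0.301]
ee_rot: [0.072, 0.997, -0.0, -0.0]
ft_force: [-0.3, 0.6, -0.1]
grip_width: 0.996
grasp_force: 0.0
t 2.6 pos [0.4686 0.2769 0.301 ] yaxis az 81.7 tilt z [-1.e-04 -3.e-04 -1.e+00] F [-0.3  0.6 -0.1] w 0.996 gf 0.0 j [ 0.18  0.23 -0.93  1.53  0.19  1.48  0.67]
299 [ 0.55911476 -0.00383326  0.1699935 ] [ 0.45945721 -0.01869424  0.10670079] [0.57284817 0.28526961 0.17205255]
[0.55830427 0.00506827 0.16406012]
```

View pics/w1.png

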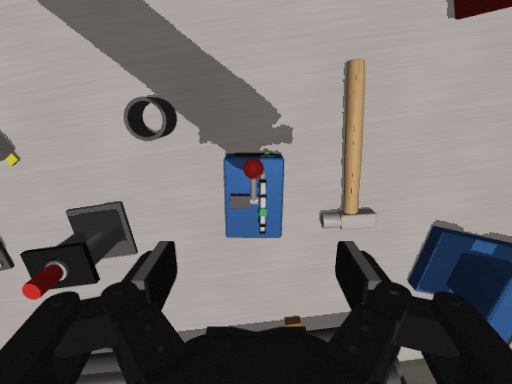

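The wrist view shows the gauge unit centred and square to the fingers, with the knob at (253,168) and nothing in the way beside it. I'll fit just the knob and the box from here.

```bash
cat > knob.py <<'E'
from st import *
from scipy.optimize import least_squares
def fit(cam):
    im,d,P,ray,W,K,D=grab(cam)
    i=im.astype(int);red=(i[...,0]>80)&(i[...,1]<.5*i[...,0])&(i[...,2]<.5*i[...,0])&(P[...,2]>.075)&(P[...,1]>.2)&(P[...,1]<.33)&(P[...,0]<.6)
    q=P[red]
    f=lambda c:np.linalg.norm(q-c,axis=1)-.013
    v=q.mean(0)-W[:3,3]
    c=least_squares(f,q.mean(0)+.008*v/np.linalg.norm(v),loss='soft_l1',f_scale=.001).x
    Z=P[...,2];b=(i[...,2]>1.6*i[...,0])&(abs(Z-.045)<.006)&(P[...,1]>.2)&(P[...,1]<.33)&(P[...,0]<.62)
    rc=cv2.minAreaRect((P[b][:,:2]*1000).astype(np.float32))
    print(cam,len(q),'knob',np.round(c,4),'box',np.round(rc[0],1),np.round(rc[1],1),round(rc[2],2))
    return im,c
if __name__=='__main__':
    st()
    for c in('wrist','top','scene'): fit(c)
E
python3 knob.py
```

```text
t 2.65 pos [0.466  0.2823 0.3003] yaxis az 82.42 tilt z [-0.0017  0.0023 -1.    ] F [-4.8  1.3 -1.2] w 0.996 gf 0.0 j [ 0.18  0.24 -0.94  1.53  0.19  1.48  0.67]
wrist 282 knob [0.467  0.2744 0.1033] box [527.6 265.9] [ 88.2 129.1] 81.43knob.py:8: RuntimeWarning: Mean of empty slice.
  v=q.mean(0)-W[:3,3]
  ret = um.true_divide(
knob.py:9: RuntimeWarning: Mean of empty slice.
  c=least_squares(f,q.mean(0)+.008*v/np.linalg.norm(v),loss='soft_l1',f_scale=.001).x
Traceback (most recent call last):
  File "knob.py", line 16, in <module>
    for c in('wrist','top','scene'): fit(c)
                                     ~~~^^^
  File "knob.py", line 9, in fit
    c=least_squares(f,q.mean(0)+.008*v/np.linalg.norm(v),loss='soft_l1',f_scale=.001).x
      ~~~~~~~~~~~~~^^^^^^^^^^^^^^^^^^^^^^^^^^^^^^^^^^^^^^^^^^^^^^^^^^^^^^^^^^^^^^^^^^
ValueError: Initial guess is outside of provided bounds
```

```bash
python3 -m crank '[[[8.5,0,-0.2,-3.5,0,0,0],[8.5,0,0,-3.5,0,0,0],[8.5,0,0,-3,0,0,0],[8.5,0,0,-2,0,0,0],[8.5,0,0,-1,0,0,0],[8.5,0,0,0,0,0,0],[8.5,0,0,0,0,0,0],[8.5,0,0,0,0,0,0]]]'
sed -i "s/('wrist','top','scene')/('wrist','wrist')/" knob.py; python3 knob.py
```

```text
clock: 3.75
position: [0.4693, 0.2741, 0.1721]
ee_rot: [0.074, 0.997, 0.0, 0.001]
ft_force: [1.2, -0.7, 0.3]
grip_width: 0.997
grasp_force: 0.0
t 3.75 pos [0.4693 0.2741 0.1721] yaxis az 81.48 tilt z [ 1.2e-03  5.0e-04 -1.0e+00] F [ 1.2 -0.7  0.3] w 0.997 gf 0.0 j [ 0.16  0.32 -0.91  1.72  0.26  1.23  0.61]
wrist 730 knob [0.467  0.2743 0.1034] box [527.2 265.8] [ 88.7 128.4] 81.53
wrist 730 knob [0.4671 0.2744 0.1033] box [527.2 265.9] [ 88.8 128.4] 81.34
```

```bash
python3 -m crank '[[[8.5,-0.1,0,-3,0,0,0],[8.5,0,0,-2.5,0,0,0],[8.5,0,0,-2,0,0,0],[8.5,0,0,-1.1,0,0,0],[8.5,0,0,0,0,0,0],[2,0,0,0,0,0,0],[2,0,0,0,0,0,0],[2,0,0,0,0,0,0],[2,0,0,0,0,0,0],[2,0,0,0,0,0,0],[2,0,0,0,0,0,0],[2,0,0,0,0,0,0]]]' 30; python3 st.py
```

```text
clock: 5.35
position: [0.4676, 0.2736, 0.0853]
ee_rot: [0.074, 0.997, -0.0, -0.0]
ft_force: [-3.2, -3.4, 4.6]
grip_width: 0.281
grasp_force: 29.4
t 5.35 pos [0.4676 0.2736 0.0853] yaxis az 81.49 tilt z [-7.e-04 -5.e-04 -1.e+00] F [-3.2 -3.4  4.6] w 0.281 gf 29.36529815196991 j [ 0.11  0.42 -0.86  1.81  0.36  1.08  0.54]
```

```bash
python3 -m crank '[[[2,0.62,-0.1,0.58,0,0,0],[2,0.67,-0.1,0.5,0,0,0],[2,0.72,-0.11,0.43,0,0,0],[2,0.76,-0.12,0.37,0,0,0],[2,0.79,-0.12,0.28,0,0,0],[2,0.81,-0.12,0.21,0,0,0],[2,0.84,-0.13,0.12,0,0,0],[2,0.75,-0.12,0.03,0,0,0],[2,0,0,0,0,0,0],[2,0,0,0,0,0,0],[2,0,0,0,0,0,0]]]'; python3 - <<'E'
from knob import *
st()
for c in ('top','scene'):
    im,d,P,ray,W,K,D=grab(c); np.savez(c+'2.npz',im=im,P=P)
    i=im.astype(int);red=(i[...,0]>80)&(i[...,1]<.5*i[...,0])&(i[...,2]<.5*i[...,0])&(P[...,2]>.075)&(P[...,1]>.2)&(P[...,1]<.33)&(P[...,0]<.6)
    print(c,red.sum(),np.nanmean(P[red],0) if red.any() else 0)
E
```

```text
clock: 6.72
position: [0.5275, 0.2645, 0.1105]
ee_rot: [0.074, 0.997, -0.0, 0.0]
ft_force: [0.3, -3.2, -1.4]
grip_width: 0.271
grasp_force: 30.0
t 6.72 pos [0.5275 0.2645 0.1105] yaxis az 81.49 tilt z [ 2.e-04 -1.e-04 -1.e+00] F [ 0.3 -3.2 -1.4] w 0.271 gf 30.040691792964935 j [ 0.11  0.48 -0.83  1.66  0.38  1.16  0.61]
top 0 0
scene 7 [0.52288531 0.26055495 0.13728324]
```

```bash
python3 -m crank '[[[8.5,0,0,0,0,0,0],[8.5,0,0,0,0,0,0],[8.5,0,0,0,0,0,0],[8.5,0,0,0,0,0,0],[8.5,0,0,2,0,0,0],[8.5,0,0,3,0,0,0],[8.5,0,0,3,0,0,0],[8.5,0,0,2,0,0,0],[8.5,0,0,0,0,0,0],[8.5,0,0,0,0,0,0]]]'; python3 - <<'E'
from knob import *
st()
im,c=fit('wrist');save(cv2.resize(im[100:300,130:390],None,fx=3,fy=3),'w2.png')
for k in ('scene','top'):
  try: fit(k)
  except Exception as e: print(k,'none')
E
```

```text
clock: 8.07
position: [0.5273, 0.2643, 0.2097]
ee_rot: [0.074, 0.997, -0.0, -0.0]
ft_force: [0.3, -0.6, -0.6]
grip_width: 0.993
grasp_force: 0.0
t 8.07 pos [0.5273 0.2643 0.2097] yaxis az 81.48 tilt z [-1.e-03 -5.e-04 -1.e+00] F [ 0.3 -0.6 -0.6] w 0.993 gf 0.0 j [ 0.14  0.39 -0.87  1.55  0.31  1.34  0.66]
wrist 666 knob [0.5167 0.2668 0.1295] box [527.6 265.8] [ 88.8 127.7] 81.52
scene 40 knob [0.5171 0.2658 0.1282] box [530.5 265.4] [ 91.8 131. ] 80.28
top noneknob.py:8: RuntimeWarning: Mean of empty slice.
  v=q.mean(0)-W[:3,3]
  ret = um.true_divide(
knob.py:9: RuntimeWarning: Mean of empty slice.
  c=least_squares(f,q.mean(0)+.008*v/np.linalg.norm(v),loss='soft_l1',f_scale=.001).x
```

View pics/w2.png

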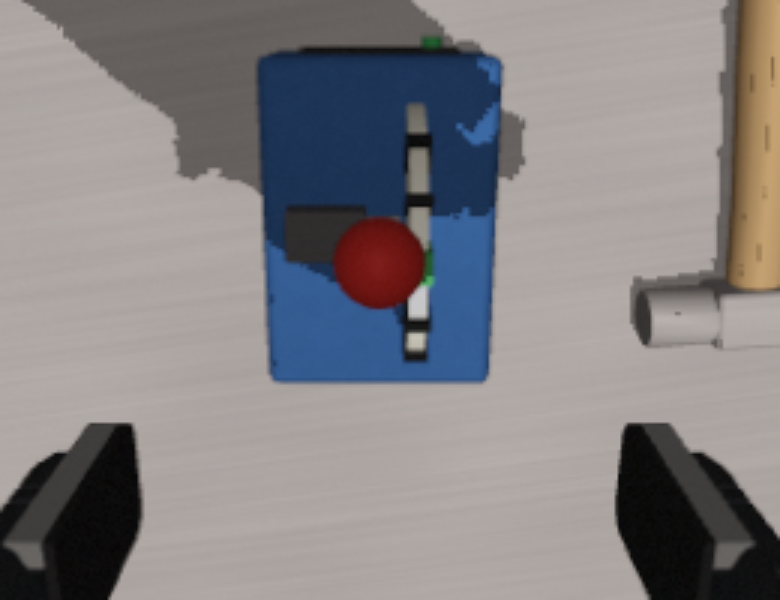

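The lever slipped during the swing: the knob is about 11 mm short of upright. I'll regrip it centred and harder, then finish the swing.

```bash
python3 -m crank '[[[8.5,-1.1,0.16,-3,0,0,0],[8.5,0,0,-3,0,0,0],[8.5,0,0,-2.5,0,0,0],[8.5,0,0,-1.5,0,0,0],[8.5,0,0,0,0,0,0],[2,0,0,0,0,0,0],[2,0,0,0,0,0,0],[2,0,0,0,0,0,0],[2,0,0,0,0,0,0],[2,0,0,0,0,0,0],[2,0,0,0,0,0,0],[2,0,0,0,0,0,0],[2,0.4,-0.06,0.03,0,0,0],[2,0.4,-0.06,0.02,0,0,0],[2,0.3,-0.04,0,0,0,0],[2,0,0,0,0,0,0],[2,0,0,0,0,0,0],[2,0,0,0,0,0,0]]]' 70
python3 -m crank '[[[8.5,0,0,0,0,0,0],[8.5,0,0,0,0,0,0],[8.5,0,0,0,0,0,0],[8.5,0,0,0,0,0,0],[8.5,0,0,2,0,0,0],[8.5,0,0,3,0,0,0],[8.5,0,0,3,0,0,0],[8.5,0,0,2,0,0,0],[8.5,0,0,0,0,0,0],[8.5,0,0,0,0,0,0]]]';  python3 - <<'E' 2>/dev/null
from knob import *
st();fit('wrist');fit('scene')
E
```

```text
clock: 10.48
position: [0.5276, 0.2644, 0.1121]
ee_rot: [0.074, 0.997, -0.0, 0.0]
ft_force: [-3.5, -3.6, 9.7]
grip_width: 0.266
grasp_force: 68.6
clock: 11.72
position: [0.5273, 0.2642, 0.2102]
ee_rot: [0.074, 0.997, -0.0, -0.0]
ft_force: [-0.6, 0.5, -0.2]
grip_width: 0.994
grasp_force: 0.0
t 11.72 pos [0.5273 0.2642 0.2102] yaxis az 81.48 tilt z [-1.e-03 -5.e-04 -1.e+00] F [-0.6  0.5 -0.2] w 0.994 gf 0.0 j [ 0.14  0.39 -0.87  1.55  0.31  1.34  0.66]
wrist 639 knob [0.5274 0.2652 0.1304] box [527.8 265.8] [ 88.7 127.9] 81.46
scene 39 knob [0.5285 0.2643 0.1288] box [531.2 264.9] [ 90.6 128.8] 81.0
```

The lever is now upright: the knob is within about 0.5 mm of the box centre. Next is the rack.

```bash
python3 -m crank '[[[8.5,0,-1,3,0,0,0],[8.5,0.5,-3,3,0,0,0],[8.5,0.5,-4,1,0,0,0],[8.5,0.5,-4,0,0,0,0],[8.5,0.5,-4,0,0,0,0],[8.5,0.5,-4,0,0,0,0],[8.5,0.5,-4,0,0,0,0],[8.5,0.5,-2.5,0,0,0,0],[8.5,0.3,-1,0,0,0,0],[8.5,0,0,0,0,0,0],[8.5,0,0,0,0,0,0],[8.5,0,0,0,0,0,0]]]' 60; python3 - <<'E'
from st import *
t=np.load('t.npz');i=t['im'].astype(int);P=t['P'];m=(i[...,1]>1.4*i[...,0])&(i[...,1]>1.3*i[...,2])&(P[...,1]>.2)&(P[...,1]<.33)&(P[...,0]<.62)&(P[...,0]>.45);print('green',P[m].mean(0),m.sum())
st()
im,d,P,ray,W,K,D=grab('wrist');save(im,'w3.png')
i=im.astype(int);X,Y,Z=P[...,0],P[...,1],P[...,2]
red=(i[...,0]>80)&(i[...,1]<.5*i[...,0])&(i[...,2]<.5*i[...,0])&(Z>.16)&(abs(Y)<.1)&(abs(X-.56)<.06)
q=P[red];print(len(q),'top',q.mean(0),cv2.minEnclosingCircle((q[:,:2]*1000).astype(np.float32)))
m=(abs(Z-.12)<.004)&(abs(Y)<.1)&(abs(X-.56)<.06);print(cv2.minAreaRect((P[m][:,:2]*1000).astype(np.float32)))
E
```

```text
clock: 13.32
position: [0.5654, -0.0091, 0.2811]
ee_rot: [0.073, 0.997, 0.0, 0.0]
ft_force: [0.5, -0.1, -0.3]
grip_width: 0.992
grasp_force: 0.0
green [0.53289362 0.27613425 0.09396758] 18
t 13.32 pos [ 0.5654 -0.0091  0.2811] yaxis az 81.59 tilt z [ 1.e-04  2.e-04 -1.e+00] F [ 0.5 -0.1 -0.3] w 0.992 gf 0.0 j [ 0.58  0.26 -0.78  1.51  0.18  1.44  1.23]
455 top [ 0.56221067 -0.00956679  0.17017722] ((562.4818725585938, -9.568864822387695), 11.727953910827637)
((562.8522338867188, -9.841007232666016), (60.362239837646484, 90.1885757446289), 0.929322361946106)
```

View pics/w3.png

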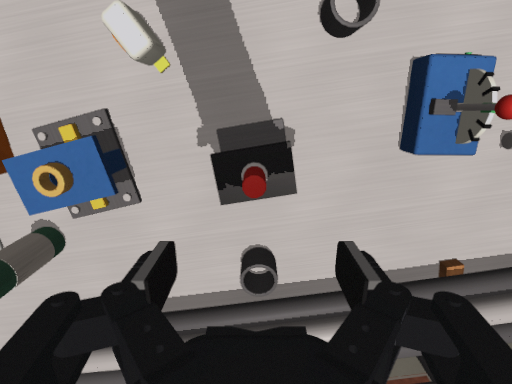

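The red grip is upright at (254,182) with its top at z = 0.170, and the fingers have clear space on both sides. I'll descend and grasp it.

```bash
python3 -m crank '[[[8.5,-0.15,-0.1,-4,0,0,0],[8.5,0,0,-4,0,0,0],[8.5,0,0,-3.5,0,0,0],[8.5,0,0,-2.3,0,0,0],[8.5,0,0,-1,0,0,0],[8.5,0,0,0,0,0,0],[1.8,0,0,0,0,0,0],[1.8,0,0,0,0,0,0],[1.8,0,0,0,0,0,0],[1.8,0,0,0,0,0,0],[1.8,0,0,0,0,0,0],[1.8,0,0,0,0,0,0],[1.8,0,0,0,0,0,0],[1.8,0,0,0,0,0,0]]]' 60; python3 st.py
```

```text
clock: 15.12
position: [0.5643, -0.0113, 0.1336]
ee_rot: [0.074, 0.997, -0.0, 0.0]
ft_force: [-1.9, 0.2, 6.0]
grip_width: 0.27
grasp_force: 58.5
t 15.12 pos [ 0.5643 -0.0113  0.1336] yaxis az 81.49 tilt z [ 6.e-04 -1.e-04 -1.e+00] F [-1.9  0.2  6. ] w 0.27 gf 58.5339617729187 j [ 0.56  0.37 -0.75  1.71  0.27  1.16  1.16]
```

```bash
python3 -m crank '[[[1.8,0,0,0.5,0,0,0],[1.8,0,0,1,0,0,0],[1.8,0,0,1.5,0,0,0],[1.8,0,0,2,0,0,0],[1.8,0,0,2,0,0,0],[1.8,0,0,2,0,0,0],[1.8,0,0,2,0,0,0],[1.8,0,0,2,0,0,0],[1.8,0,0,2,0,0,0],[1.8,0,0,1,0,0,0],[1.8,0,0,0.5,0,0,0],[1.8,0,0,0,0,0,0],[1.8,0,0,0,0,0,0],[1.8,0,0,0,0,0,0]]]'; python3 - <<'E'
from st import *
st()
ims=[]
for c in('scene','wrist'):
    im,d,P,ray,W,K,D=grab(c);np.savez(c+'3.npz',im=im,P=P,ray=ray,W=W);ims.append(im)
a=cv2.resize(ims[0][80:260,140:320],(396,396),interpolation=2);b=cv2.resize(ims[1][:,56:456],(400,384))
c=np.zeros((400,800,3),np.uint8);c[:396,:396]=a;c[:384,400:]=b;save(c,'c3.png')
E
```

```text
clock: 16.88
position: [0.5639, -0.0114, 0.2976]
ee_rot: [0.074, 0.997, 0.0, -0.0]
ft_force: [0.9, -0.1, -2.2]
grip_width: 0.26
grasp_force: 58.7
t 16.88 pos [ 0.5639 -0.0114  0.2976] yaxis az 81.49 tilt z [-8.e-04  2.e-04 -1.e+00] F [ 0.9 -0.1 -2.2] w 0.26 gf 58.74762833118439 j [ 0.59  0.25 -0.78  1.49  0.18  1.47  1.23]
```

View pics/c3.png

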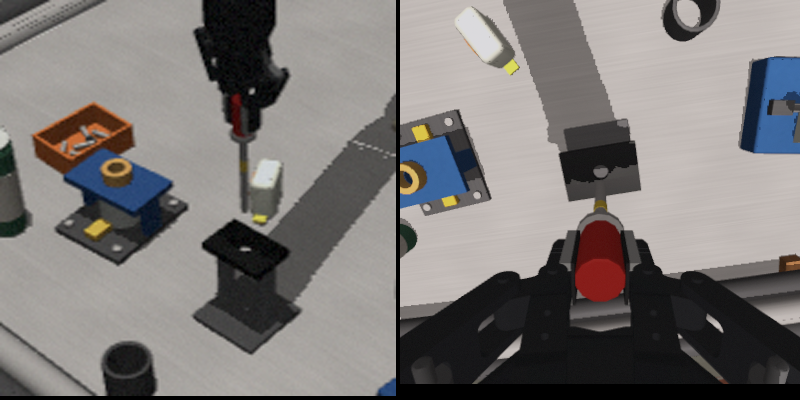

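The rod has left the rack and is held upright; its tip, band and flange are visible in both views. I'll fit its axis from the depth clouds.

```bash
cat > rod.py <<'E'
from st import *
from scipy.optimize import least_squares
def rod(P,tcp,lab,W):
    # expected: tip = tcp z - .1236 ; fit axis of r=5 shaft
    zt=tcp[2]-.1236
    m=(np.hypot(P[...,0]-tcp[0],P[...,1]-tcp[1])<.02)&(P[...,2]>zt-.005)&(P[...,2]<zt+.105)
    q=P[m]
    zr=zt+.07
    def f(p):
        a=np.array([p[2],p[3],1]);a/=np.linalg.norm(a)
        return np.linalg.norm(np.cross(q-[p[0],p[1],zr],a),axis=1)-.005
    v=(q.mean(0)-W[:3,3]);v/=np.linalg.norm(v);c=q.mean(0)+.004*v
    r=least_squares(f,[c[0],c[1],0,0],loss='soft_l1',f_scale=.001)
    print(lab,len(q),'axis at band minus tcp mm',np.round((r.x[:2]-np.array(tcp)[:2])*1000,2),'tilt deg',np.round(np.degrees(r.x[2:]),2),'zmin',np.round(np.percentile(q[:,2],[0,2]),4),'exp tip',round(zt,4),'res',np.round(np.median(abs(r.fun))*1000,2))
    return r.x
E
python3 - <<'E'
from rod import *
o=manip.get_obs()
for c in('scene','wrist'):
    z=np.load(c+'3.npz');rod(z['P'],o['position'],c,z['W'])
    P=z['P'];i=z['im'].astype(int);X,Y,Z=P[...,0],P[...,1],P[...,2]
    m=(abs(Z-.095)<.005)&(Y<-.22)&(Y>-.32)&(X>.5)&(X<.59)&(i[...,0]>i[...,2]+25)
    if m.any(): print(c,'bush',m.sum(),np.round(cv2.minEnclosingCircle((P[m][:,:2]*1000).astype(np.float32)),1) if 0 else cv2.fitEllipse((P[m][:,:2]*1000).astype(np.float32)),P[m].mean(0))
    ym=(i[...,0]>120)&(i[...,1]>100)&(i[...,2]<80)&(np.hypot(X-.564,Y+.011)<.025)
    if ym.any(): print('band z',Z[ym].min(),Z[ym].max(),ym.sum())
    rm=(np.hypot(X-.564,Y+.011)<.025)&(i[...,0]>80)&(i[...,1]<.4*i[...,0]); print('red z',Z[rm].min(),Z[rm].max())
E
```

```text
scene 121 axis at band minus tcp mm [-1.37  0.36] tilt deg [-0.15 -0.13] zmin [0.1753 0.1795] exp tip 0.1741 res 1.15
scene bush 78 ((541.5476684570312, -267.04876708984375), (34.29136657714844, 37.98719024658203), 123.3951416015625) [ 0.54194316 -0.2676244   0.09334021]
red z 0.3321712039063046 0.3343751319117011
wrist 340 axis at band minus tcp mm [-1.47  1.34] tilt deg [-0.16 -0.12] zmin [0.1788 0.1815] exp tip 0.1741 res 0.17
wrist bush 596 ((539.7575073242188, -265.7909240722656), (34.49226379394531, 35.69498062133789), 167.0915985107422) [ 0.53948953 -0.2657122   0.09461349]
band z 0.2436012300809377 0.2519316269132579 13
red z 0.2927777876509187 0.3363278367868125
```

```bash
python3 -m crank '[[[1.8,-0.15,-1.5,0,0,0,0],[1.8,-0.25,-3,0,0,0,0],[1.8,-0.25,-3,0,0,0,0],[1.8,-0.25,-3,0,0,0,0],[1.8,-0.25,-3,0,0,0,0],[1.8,-0.25,-3,0,0,0,0],[1.8,-0.25,-3,0,0,0,0],[1.8,-0.25,-2.5,0,0,0,0],[1.8,-0.15,-2,0,0,0,0],[1.8,-0.1,-1.15,0,0,0,0],[1.8,0,-0.5,0,0,0,0],[1.8,0,0,-1,0,0,0],[1.8,0,0,-1.5,0,0,0],[1.8,0,0,-1.5,0,0,0],[1.8,0,0,-1,0,0,0],[1.8,0,0,0,0,0,0],[1.8,0,0,0,0,0,0],[1.8,0,0,0,0,0,0],[1.8,0,0,0,0,0,0]]]'; cat > fin.py <<'E'
from rod import *
def bush(P,im):
    i=im.astype(int);X,Y,Z=P[...,0],P[...,1],P[...,2]
    m=(abs(Z-.095)<.0045)&(abs(Y+.267)<.035)&(abs(X-.541)<.035)&(i[...,0]>i[...,2]+25)
    q=P[m]
    # joint fit of concentric ring edges: points lie 12..21 mm from centre
    f=lambda c:(lambda r:np.maximum(0,r-.021)+np.maximum(0,.012-r))(np.hypot(q[:,0]-c[0],q[:,1]-c[1]))
    c=least_squares(f,[np.median(q[:,0]),np.median(q[:,1])],diff_step=1e-4).x
    return len(q),c
def go(cams=('wrist','scene')):
    o=manip.get_obs();st()
    for c in cams:
        im,d,P,ray,W,K,D=grab(c);np.savez(c+'4.npz',im=im,P=P,W=W)
        n,b=bush(P,im);x=rod(P,o['position'],c,W)
        print('  bush',n,np.round(b,4),'rod-bush mm',np.round((x[:2]-b)*1000,2))
if __name__=='__main__': go()
E
python3 - <<'E'
from fin import *
go()
a=np.load('wrist4.npz')['im'];b=np.load('scene4.npz')['im']
c=np.zeros((400,800,3),np.uint8);c[:384,:400]=a[:,56:456];c[:,400:]=cv2.resize(b[90:210,130:250],(400,400),interpolation=2);save(c,'c4.png')
E
```

```text
clock: 19.35
position: [0.5427, -0.268, 0.2484]
ee_rot: [0.074, 0.997, -0.0, 0.0]
ft_force: [0.9, 0.2, -1.5]
grip_width: 0.264
grasp_force: 58.8
t 19.35 pos [ 0.5427 -0.268   0.2484] yaxis az 81.48 tilt z [ 5.e-04 -2.e-04 -1.e+00] F [ 0.9  0.2 -1.5] w 0.264 gf 58.84726166725159 j [ 0.88  0.34 -0.63  1.47  0.2   1.4   1.66]
wrist 341 axis at band minus tcp mm [-1.37  1.37] tilt deg [-0.28 -0.08] zmin [0.1293 0.1323] exp tip 0.1248 res 0.15
  bush 647 [ 0.5392 -0.2679] rod-bush mm [2.11 1.35]
scene 101 axis at band minus tcp mm [-1.19  0.68] tilt deg [-0.29 -0.27] zmin [0.1265 0.1289] exp tip 0.1248 res 0.88
  bush 69 [ 0.5414 -0.2662] rod-bush mm [ 0.13 -1.06]
```

View pics/c4.png

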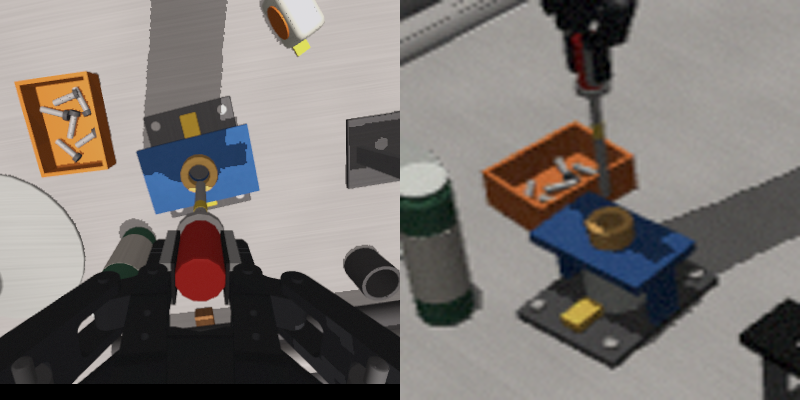

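```bash
python3 -m crank '[[[1.8,-0.1,0,-0.5,0,0,0],[1.8,0,0,-1,0,0,0],[1.8,0,0,-1,0,0,0],[1.8,0,0,-0.5,0,0,0],[1.8,0,0,0,0,0,0],[1.8,0,0,0,0,0,0],[1.8,0,0,0,0,0,0]]]';python3 fin.py
python3 -m crank '[[[1.8,0,0,-0.5,0,0,0],[1.8,0,0,-1,0,0,0],[1.8,0,0,-1,0,0,0],[1.8,0,0,-1,0,0,0],[1.8,0,0,-1,0,0,0],[1.8,0,0,-1,0,0,0],[1.8,0,0,-0.5,0,0,0],[1.8,0,0,0,0,0,0],[1.8,0,0,0,0,0,0],[1.8,0,0,0,0,0,0]]]'; python3 - <<'E'
from fin import *
st()
a,_,Pa,ra,Wa,*_=grab('wrist');b,_,Pb,rb,Wb,*_=grab('scene')
np.savez('wrist5.npz',im=a,P=Pa,ray=ra,W=Wa);np.savez('scene5.npz',im=b,P=Pb,ray=rb,W=Wb)
c=np.zeros((400,800,3),np.uint8);c[:,:400]=cv2.resize(a[120:240,196:316],(400,400),interpolation=2);c[:,400:]=cv2.resize(b[120:200,150:230],(400,400),interpolation=2);save(c,'c5.png')
E
```

```text
clock: 20.32
position: [0.5417, -0.268, 0.2184]
ee_rot: [0.074, 0.997, -0.0, 0.0]
ft_force: [-0.5, 0.0, -0.8]
grip_width: 0.267
grasp_force: 58.8
t 20.32 pos [ 0.5417 -0.268   0.2184] yaxis az 81.48 tilt z [ 6.e-04 -2.e-04 -1.e+00] F [-0.5  0.  -0.8] w 0.267 gf 58.84623169898987 j [ 0.88  0.36 -0.63  1.51  0.21  1.34  1.66]
wrist 975 axis at band minus tcp mm [-1.28  1.47] tilt deg [0.47 0.69] zmin [0.0901 0.0934] exp tip 0.0948 res 8.85
  bush 781 [ 0.5392 -0.268 ] rod-bush mm [1.27 1.54]
scene 154 axis at band minus tcp mm [-0.69  0.64] tilt deg [-2.63 -2.43] zmin [0.09   0.0904] exp tip 0.0948 res 2.35
  bush 58 [ 0.5414 -0.2682] rod-bush mm [-0.38  0.89]
clock: 21.68
position: [0.5418, -0.268, 0.1584]
ee_rot: [0.074, 0.997, -0.0, 0.0]
ft_force: [0.1, -0.6, -1.9]
grip_width: 0.264
grasp_force: 58.8
t 21.68 pos [ 0.5418 -0.268   0.1584] yaxis az 81.48 tilt z [ 6.e-04 -3.e-04 -1.e+00] F [ 0.1 -0.6 -1.9] w 0.264 gf 58.84702920913696 j [ 0.87  0.4  -0.62  1.59  0.24  1.23  1.63]
```

View pics/c5.png

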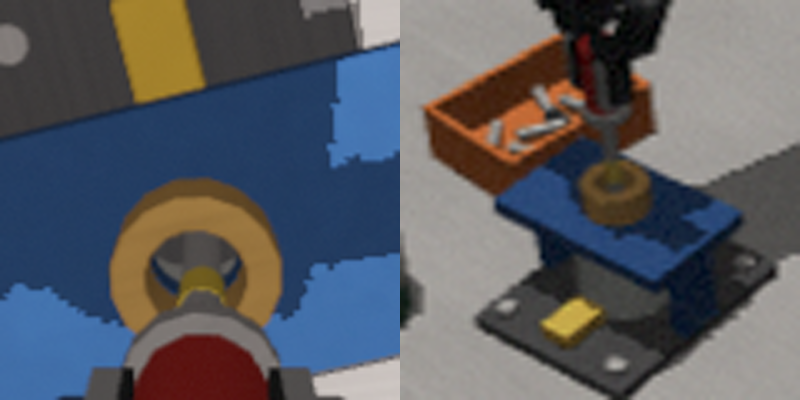

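In the wrist crop the rod (column 206) sits about 2 mm right of the bore centre (column 196), well inside the bore. I'll correct by (-0.8, -1.2) mm, go to final depth and measure again there.

```bash
python3 -m crank '[[[1.8,-0.08,-0.12,0,0,0,0],[1.8,0,0,-0.4,0,0,0],[1.8,0,0,-0.5,0,0,0],[1.8,0,0,0,0,0,0],[1.8,0,0,0,0,0,0],[1.8,0,0,0,0,0,0],[1.8,0,0,0,0,0,0]]]'; cat > f2.py <<'E'
from fin import *
st();o=manip.get_obs();t=np.array(o['position'])
for c in('wrist','scene'):
    S=[grab(c) for _ in range(3)];im,W=S[0][0],S[0][4];P=np.nanmean([s[2] for s in S],0)
    np.savez(c+'6.npz',im=im,P=P)
    n,b=bush(P,im)
    i=im.astype(int);X,Y,Z=P[...,0],P[...,1],P[...,2]
    q=P[(np.hypot(X-t[0],Y-t[1])<.010)&(Z>.098)&(Z<t[2]-.0136-.002)]
    f=lambda p:np.hypot(q[:,0]-p[0],q[:,1]-p[1])-.005
    v=q.mean(0)-W[:3,3];v/=np.linalg.norm(v)
    x=least_squares(f,(q.mean(0)+.004*v)[:2],loss='soft_l1',f_scale=.0005).x
    ym=(np.hypot(X-t[0],Y-t[1])<.012)&(Z>.085)&(Z<.12)&(i[...,2]<.6*i[...,0])&(i[...,1]>.7*i[...,0])
    fl=q=P[(np.hypot(X-t[0],Y-t[1])<.018)&(Z>t[2]-.03)&(Z<t[2]-.0)&(abs(i[...,0]-i[...,2])<25)]
    print(c,n,'bush',np.round(b,4),'rod',np.round(x,4),'rod-bush mm',np.round((x-b)*1e3,2),'band zs',np.round(np.sort(Z[ym])[[0,-1]],4) if ym.any() else None,ym.sum())
    print('  bush top z',np.median(Z[(abs(Z-.095)<.006)&(np.hypot(X-b[0],Y-b[1])<.02)&(np.hypot(X-b[0],Y-b[1])>.014)]),'redtop',[round(float(v),4) for v in np.nanpercentile(Z[(np.hypot(X-t[0],Y-t[1])<.02)&(i[...,0]>70)&(i[...,1]<.4*i[...,0])],[0,100])])
E
python3 f2.py
```

```text
clock: 22.65
position: [0.5408, -0.2691, 0.1492]
ee_rot: [0.074, 0.997, 0.0, 0.0]
ft_force: [0.1, 0.9, -1.3]
grip_width: 0.266
grasp_force: 58.8
t 22.65 pos [ 0.5408 -0.2691  0.1492] yaxis az 81.49 tilt z [ 1.e-04 -0.e+00 -1.e+00] F [ 0.1  0.9 -1.3] w 0.266 gf 58.84706139564514 j [ 0.87  0.41 -0.61  1.6   0.25  1.21  1.63]
wrist 1102 bush [ 0.5419 -0.2683] rod [ 0.5394 -0.2678] rod-bush mm [-2.54  0.53] band zs [0.0859 0.1056] 130
  bush top z 0.09534740539152903 redtop [0.1448, 0.1872]
scene 70 bush [ 0.5458 -0.2702] rod [ 0.5391 -0.2687] rod-bush mm [-6.64  1.58] band zs [0.0853 0.1057] 22
  bush top z 0.09329966939045725 redtop [0.1836, 0.1851]
```

```bash
python3 - <<'E'
from fin import *
t=np.array(manip.get_obs()['position'])
for c in('wrist','scene'):
    z=np.load(c+'6.npz');P=z['P'];i=z['im'].astype(int);X,Y,Z=P[...,0],P[...,1],P[...,2]
    rd=np.array([.5394,-.2678] if c=='wrist' else [.5391,-.2687])
    rr=np.hypot(X-rd[0],Y-rd[1])
    m=(abs(Z-.0945)<.003)&(rr<.03)&(rr>.008)&(i[...,0]>i[...,2]+25);q=P[m]
    f=lambda p:(lambda r:np.maximum(0,r-.021)+np.maximum(0,.012-r))(np.hypot(q[:,0]-p[0],q[:,1]-p[1]))
    b=min((least_squares(f,rd+np.array(d),diff_step=1e-5) for d in [(0,0),(.003,0),(-.003,0),(0,.003),(0,-.003)]),key=lambda s:s.cost).x
    print(c,len(q),'bush',b,'rod-bush',(rd-b)*1e3)
    # colour profile of the rod vs z
    s=(rr<.0065)&(Z>.095)&(Z<.125);o=np.argsort(Z[s])
    print([(round(float(a)*1e3,1),int(d)) for a,d in zip(Z[s][o],(i[...,0]-i[...,2])[s][o])][::4 if c=='wrist' else 1])
ims=[np.load(c+'6.npz')['im'] for c in('wrist','scene')]
c=np.zeros((400,800,3),np.uint8);c[:,:400]=cv2.resize(ims[0][140:220,216:296],(400,400),interpolation=2);c[:,400:]=cv2.resize(ims[1][130:180,165:215],(400,400),interpolation=2);save(c,'c6.png')
E
```

```text
wrist 1029 bush [ 0.5394374  -0.26795711] rod-bush [-0.03740302  0.15711482]
[(95.0, 80), (96.1, 77), (96.6, 73), (97.0, 26), (97.7, 80), (98.5, 83), (99.2, 79), (99.5, 84), (100.5, 82), (101.2, 63), (101.4, 82), (102.1, 49), (102.5, 85), (103.0, 87), (103.1, 87), (103.4, 75), (104.0, 14), (104.6, 30), (105.1, 19), (105.6, 52), (106.7, 6), (107.0, 5), (107.3, 24), (108.7, 5), (109.3, 6), (110.7, 6)]
scene 58 bush [ 0.54063632 -0.26809561] rod-bush [-1.53632478 -0.6043883 ]
[(95.6, 44), (95.8, 51), (96.7, 47), (97.6, 48), (99.8, 51), (100.1, 53), (101.7, 18), (101.9, 31), (103.4, 7), (104.4, 26), (104.7, 42), (105.7, 41), (107.1, 14), (108.4, 3), (108.5, -3), (110.1, 14), (112.4, 0), (112.8, 1), (112.8, -2), (117.0, 4), (117.1, 1), (117.6, 4), (119.2, 5), (120.1, 3), (121.9, 14), (122.7, 14)]
```

View pics/c6.png

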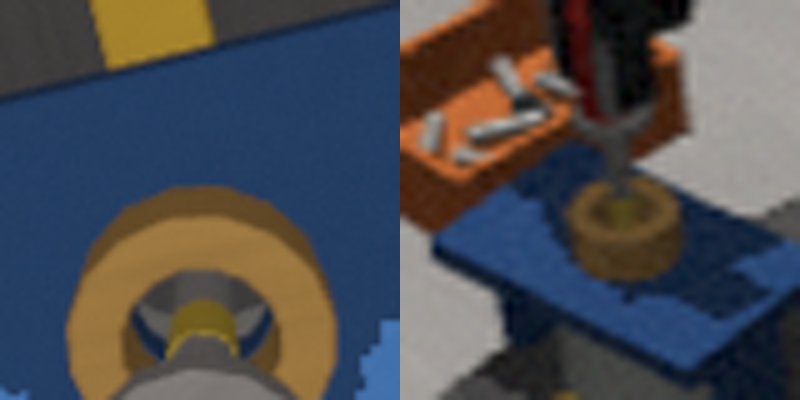

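The rod is centred sideways in the bore (column 203 against the ring's 202.5). The yellow band's top edge is about 8.5 mm above the bushing face, where 7 mm is level. I'll lower it 1 mm with a small x trim, let it settle, and check both the rod and the lever.

```bash
python3 -m crank '[[[1.8,0.04,0,-0.1,0,0,0],[1.8,0,0,0,0,0,0],[1.8,0,0,0,0,0,0],[1.8,0,0,0,0,0,0],[1.8,0,0,0,0,0,0],[1.8,0,0,0,0,0,0],[1.8,0,0,0,0,0,0],[1.8,0,0,0,0,0,0]]]'; python3 - <<'E'
from knob import *
st();fit('top');fit('scene');print(np.abs(manip.get_obs()['joint_velocities']).max())
E
```

```text
clock: 23.95
position: [0.5411, -0.2691, 0.148]
ee_rot: [0.074, 0.997, 0.0, 0.0]
ft_force: [0.3, 0.2, -1.8]
grip_width: 0.264
grasp_force: 58.8
t 23.95 pos [ 0.5411 -0.2691  0.148 ] yaxis az 81.48 tilt z [ 0.e+00  1.e-04 -1.e+00] F [ 0.3  0.2 -1.8] w 0.264 gf 58.84670913219452 j [ 0.87  0.41 -0.61  1.6   0.25  1.21  1.63]
top 59 knob [0.531  0.2634 0.1312] box [530.6 263.1] [ 90.8 127.6] 81.22
scene 65 knob [0.5274 0.2632 0.1293] box [531.7 265.2] [ 91.9 130.4] 80.98
0.0010870140022996634
```

The top camera puts the knob at 0.5310 and the box centre at 0.5306, so the lever is upright. The rod is centred and still.

```bash
python3 -c "from workcell import job; print(job.hand_in())"
```

```text
the job is handed in; nothing more can be done
None
```

The job is handed in at about 24 s, verdict not shown: the lever is upright at its green mark (it needed a second grip after slipping), and the rod is held still, upright and centred to about 1–2 mm in the bore, with its yellow band level with the bushing's top face to about 1 mm.

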